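# Run the used implements through the steriliser

### The job

A client has just left: lay every metal implement from the cream oval tray flat in the steriliser's pulled-out pan, side by side with none lying on another, but leave the emery board on the oval tray. Push the pan fully in, push the steriliser's door shut until its catch holds it, and then wind the clockwork timer with its winged key, clockwise in repeated part turns, right up to its stop. Do not disturb the other things on the table.

Things in the scene. Friction and masses are not known exactly. Their poses are not given: they have to be found in the camera images.
- steriliser: White dry-heat steriliser, 200 deep (x) x 330 wide (y) x 165 high, fixed, front (its -x side, at x = -100) to the robot. Origin: centre of its underside; y to the left as the robot sees it. Left: chamber, opening y -58 to 155, z 50 to 138, under a lintel up to z 165. Right: control column y -165 to -58 with the timer on its flat top. The roof is otherwise clear.
- pan (a joint): Sliding pan, m: 0 = fully in (its front then 10 mm behind the steriliser's front face), grows as it is pulled out toward the robot, 0.162 at most. Starts pulled out 0.148 to 0.160. Slides with about 1.2 N of friction and stays where it is left.
- pan_floor (a point): Centre of the top face of the pan's floor, 62 above the table; axes parallel to the steriliser's. Shallow perforated aluminium pan, 160 (x) x 204 (y) outside, 154 x 198 inside, walls 3 thick and 10 high above the floor.
- pan_tab (a point): Middle of the front face of the upright tab on the pan's front wall: tab 70 wide (y), 3 thick, reaching from the pan's floor to 26 above it; the point is 16 above the floor. Push here to slide the pan in.
- door (a joint): Steriliser door, rad: 0 = shut on its seat, grows as it opens to the left toward the robot, 2.5 at most. Starts at 1.75 to 2.25 and stays where it is left (hinge friction 0.06 N m). A sprung roller catch resists with about 3 to 5 N at the free edge from about 0.07 to 0.03 rad; past that it pulls the door onto its seat and holds it.
- door_hinge (a point): On the door's vertical hinge line at the front left edge of the steriliser, 91 above the table (half the door's height). Its frame turns with the door: the door extends along -y from here, its outer face looks along -x.
- door_face (a point): Point on the outer face of the door, 165 from the hinge line and 106 above the table, a place to push it. The door is a panel 14 thick, 222 wide, from z = 40 to 142. A vertical bar handle, 8 thick, stands 20 off the outer face at 203 from the hinge, from 32 below to 32 above mid-height.
- door_edge (a point): Outer face at the door's free edge, half way up.
- timer_key (a joint): Winged key of the clockwork timer, rad: grows as it is turned clockwise seen from above, 0 = run down, 5.2 = fully wound, at its stop. Starts at 0 to 0.6. Turning takes about 0.1 N m at first and 0.16 N m near the stop as the mainspring tightens; the movement holds the key where it is left.
- key_grip (a point): On the key's vertical axis at the height to grip, 193.5 above the table. x axis along the wing, turns with the key. Black wing 44 long, 10 thick and 28 tall (z 178 to 206), with a white line on top from the axis to one end, above a round collar of 26 diameter; the dial plate and flat roof round it are at z = 165 to 167.
- oval_tray: Cream oval tray with straight sides and semicircular ends, 340 long (its x) x 185 wide (its y) to the middle of its rim, fixed; floor 4 thick, rounded rim 10 high and 8 thick. Origin: centre of its underside.
- pusher: Cuticle pusher: straight double-ended rod, 116 long, with a rose-coloured square handle 74 long, 9 x 9, and steel ends. Lies flat on the oval tray, or is absent (None). Origin: its centre, at half thickness; x along its length, z up. Grip it at its middle, 9 wide. 25 g.
- tweezers: Teal tweezers, 110 long, 9 thick, 14 wide at the middle, pointed at both ends, rigid. Lies flat on the oval tray, or is absent (None). Origin: its centre, at half thickness; x along its length, z up. Grip it at its middle, 14 wide. 20 g.
- nippers: Steel cuticle nippers, 110 long, 9 thick, two handles (34 wide over both) at -x and jaws at +x. Lies flat on the oval tray, or is absent (None). Origin: its centre, at half thickness; x along its length, z up. Grip it by the joint block, 15 wide, centred 24 from the origin toward +x. 45 g.
- scissors: Steel nail scissors, closed, about 102 long, 9 thick at the joint, two finger rings (50 wide over both) at -x and blades at +x. Lies flat on the oval tray, or is absent (None). Origin: its centre, at half thickness; x along its length, z up. Grip it by the joint, 13 wide, centred 10 from the origin toward +x. 35 g.
- emery_board: Emery board, pink top on dark grey, 140 x 22 x 5, lying on the oval tray among the implements; not for the steriliser. Origin at its centre, x along its length.
- gel_jar: Black and white gel jar with violet gel, 58 diameter, 42 high; origin at the centre of its underside. Leave alone.
- jar_lid: Black jar lid, 60 diameter, 13 high, on the table. Leave alone.
- polish_red: Red polish bottle, 31 diameter, 72 high, on the left of the table. Leave alone.
- polish_pink: Pink polish bottle, 31 diameter, 72 high, on the left of the table. Leave alone.
Not all that is in view belongs to the job. What is shaped like the nippers but blue is not meant.

How it is judged:
By the outcome, as a careful person would: the job done as asked, in the order asked, and still so for the second after the job is handed in, with the robot touching nothing.
Of pusher, tweezers, nippers, scissors only 3 to 4 are there at a start; the rules pass over those that are not, and their reading is None.
At some moment in a run one of pusher, tweezers, nippers, scissors may be knocked a few centimetres aside while the robot is not near it.
Once in a run the grip may slacken for a moment while it holds something.
It also fails if it takes over 210 s, if anything falls off the work surface, if the arm or the gripper's body presses on something with over 40 N, if the wrist force passes 120 N, or if a joint passes its speed limit or range.

### The arm

A 6-joint arm with a two-finger parallel gripper is mounted at the origin on the work surface. World frame = base frame: x ahead of the robot, y to its left, z up, the work surface at z = 0. Lengths are in m, angles in rad, forces in N, time in s.
With the tool pointing down it reaches from about 0.3 to 0.825 m from the base axis. Payload 5.4 kg.
Tool frame: the origin (TCP) lies at the centre of the arm's flange, where the gripper is bolted on; the fingertips stand 190 mm ahead of it and the grasp point (between the pads) lies 171 mm ahead of it; z points along the fingers, y is the direction in which the jaws open and shut (so a half turn about z gives the same grasp; the last joint's range is limited). The gripper opens to 92 mm and grips with 3 to 60 N. Pads are 20 mm wide; open, the fingers measure 128 mm over their backs; the gripper's body (75 mm by 189 mm) begins 69 mm behind the grasp point.
Start: joints at [1.122, 0.158, 1.597, -0, 1.386, -0.21], TCP at [0.136, 0.559, 0.405] pointing down, gripper open.
Joint ranges: [-2.91, 2.91], [-0.94, 2.29], [0.18, 2.7], [-1.29, 4.43], [0.17, 2.64], [-3, 3]. Speed limits (rad/s): [2.57, 2.57, 3.14, 3.14, 3.14, 3.14].

### API

Orientations are given as a unit quaternion [w, x, y, z].
In Python, from plant import env gives the robot as it stands. Calls block until the motion is done:
- env.move_ptp(position, orientation): joint-space move of the TCP to a pose.
- env.move_straight(position, rot=None, velocity=0.15): straight line of the TCP; rot=None keeps the orientation; velocity is the mean speed in m/s.
- env.movej(angles): joint-space move.
- env.set_gripper(opening, grasp_force=None): opening from 0.0 (shut) to 1.0 (fully open); grasp_force is the grip in N (None keeps the last); returns when the fingers have stopped.
- env.sleep(seconds).
- env.ik(position, orientation): joint angles nearest the present ones, or None.
- env.sense(): the state.
- env.capture(name): name is "scene" or "top"; returns a dict with "image" (400x640x3 uint8, red, green, blue), "vertical_fov" (degrees; the focal length in pixels is half the picture's height over the tangent of half this angle, whatever the lens; pixels are square), "cx", "cy" (the principal point, pixels), "cam_to_world" (4x4, takes a point from camera to world coordinates). Camera axes: x right, y down, z forward; pixel columns grow to the right and rows downward; lengths in m; the calibration is good to about 2 mm. A picture is of the moment at which its call begins. There is no depth.
A pose or a line that the arm cannot do raises env.PlanningError and nothing moves.
- env.close_job(): hands the job in, once; it reports no verdict.
The state is a dict: "t": time; "joint_pos": joint angles; "dq": joint speeds; "joint_torque": joint torques, N m; "eef_pos": TCP position; "eef_rot": TCP orientation; "contact_force": force on the tool from outside, world axes, zero at the start; "ft_torque": the same for the moment, N m; "gripper_width": opening from 0.0 (shut) to 1.0 (fully open).
Only numpy, scipy, OpenCV 4.12 (cv2) and the standard library are available. Lean on these libraries where they do the work, as an engineer would, in place of code of your own. Each camera call takes 0.05 s, during which the arm holds its last target.

## Working session

There is one attempt and no reset: what is moved stays moved. The work goes in short steps, each a Python script; the robot and the scene stay as the last script left them, time stands still between calls to the robot, and variables do not carry over. Pictures are saved under pics/ and viewed, and the job is handed in when it is done.

```bash
ls; mkdir -p pics; python3 - <<'E'
from plant import env
import cv2,numpy as np
s=env.sense();print(s['t'],s['gripper_width'],s['eef_pos'],s['eef_rot'])
for n in ('scene','top'):
    c=env.capture(n);cv2.imwrite(f'pics/{n}0.png',c['image'][:,:,::-1]);print(n,c['vertical_fov'],c['cx'],c['cy'],c['cam_to_world'])
E
```

```text
pics
0.0 0.9965011173731516 [0.13590689 0.55842143 0.40373004] [-2.93076391e-04  1.19110649e-01  9.92880559e-01 -8.73539191e-04]
scene 57.037356215181866 318.6302143380588 201.74181476586242 [[ 0.10309567  0.53505672 -0.83850199  1.46618621]
 [ 0.99454447 -0.04198124  0.09549278 -0.10541896]
 [ 0.0158927  -0.84377241 -0.53646579  0.73713521]
 [ 0.          0.          0.          1.        ]]
top 44.30016686455603 317.2344145837745 196.13790752446613 [[-0.00293409 -0.99823962  0.0592372   0.46865212]
 [-0.99993861  0.0035617   0.01049204 -0.03256594]
 [-0.01068456 -0.05920278 -0.9981888   1.60289026]
 [ 0.          0.          0.          1.        ]]
```

View pics/scene0.png

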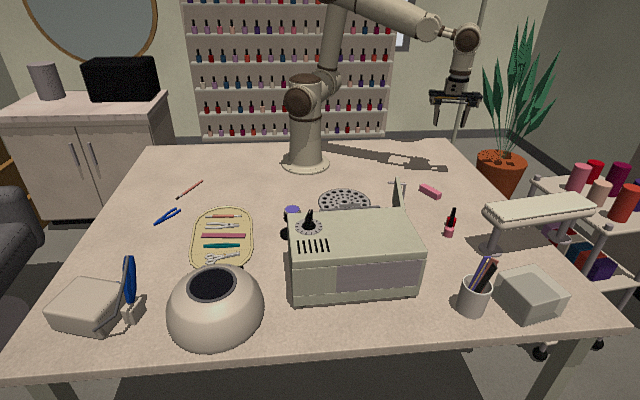

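View pics/top0.png

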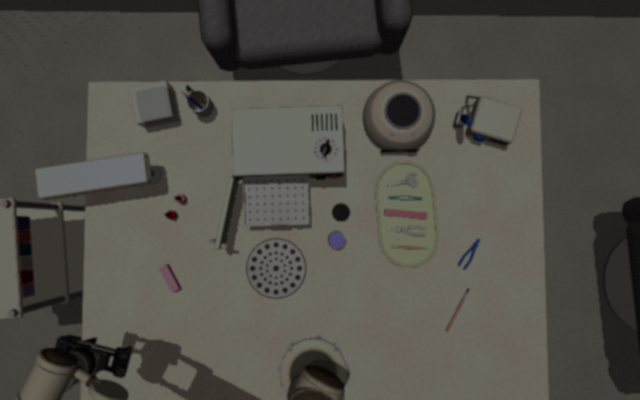

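```bash
cat > h.py <<'E'
import numpy as np,cv2
def cam(c):
    f=200/np.tan(np.radians(c['vertical_fov']/2)); return f,c['cx'],c['cy'],np.array(c['cam_to_world'])
def ray(c,u,v,z):
    f,cx,cy,T=cam(c); d=T[:3,:3]@np.array([(u-cx)/f,(v-cy)/f,1.]); o=T[:3,3]
    return o+d*(z-o[2])/d[2]
def proj(c,p):
    f,cx,cy,T=cam(c); q=T[:3,:3].T@(np.asarray(p,float)-T[:3,3]); return np.array([cx+f*q[0]/q[2],cy+f*q[1]/q[2]])
def crop(c,u0,v0,u1,v1,k,name,gain=1.0,marks=[]):
    im=c['image'][v0:v1,u0:u1,::-1].astype(float)*gain
    im=cv2.resize(np.clip(im,0,255).astype(np.uint8),None,fx=k,fy=k,interpolation=cv2.INTER_CUBIC)
    for p in marks:
        q=proj(c,p); cv2.drawMarker(im,(int((q[0]-u0+.5)*k),int((q[1]-v0+.5)*k)),(0,0,255),0,8,1)
    cv2.imwrite('pics/'+name+'.png',im)
E
python3 - <<'E'
from plant import env
from h import *
import pickle
T=env.capture('top');S=env.capture('scene')
pickle.dump((T,S),open('c0.pkl','wb'))
crop(T,360,150,480,270,5,'t1',1.8); crop(T,200,90,360,240,5,'t2',1.8)
crop(S,180,195,300,275,6,'s1',1.2); crop(S,270,160,440,310,4,'s2',1.2)
for u,v in [(404,165),(404,267),(376,215),(437,215)]: print(ray(T,u,v,0.01))
for u,v in [(233,177),(344,177),(344,107)]: print(ray(T,u,v,0.165))
E
```

```text
[ 0.66367787 -0.29847944  0.01      ]
[ 0.33400458 -0.29407121  0.01      ]
[ 0.50134867 -0.20584862  0.01      ]
[ 0.50072692 -0.40277339  0.01      ]
[0.61131224 0.23039546 0.165     ]
[ 0.6100101  -0.09623298  0.165     ]
[ 0.81819987 -0.09751503  0.165     ]
```

View pics/t1.png

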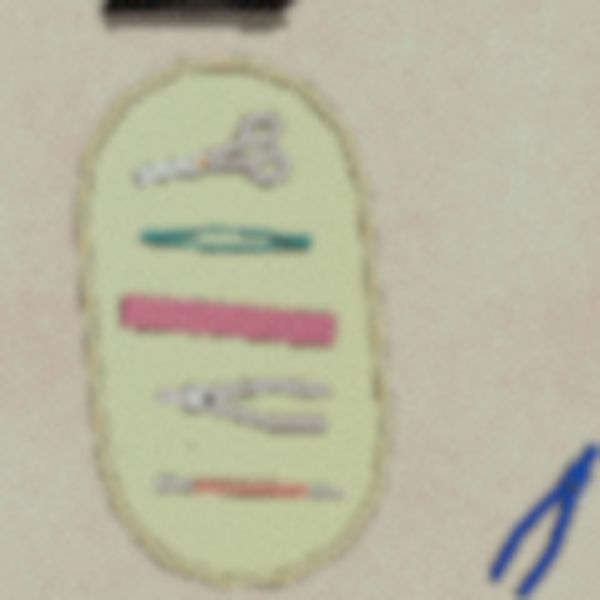

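View pics/t2.png

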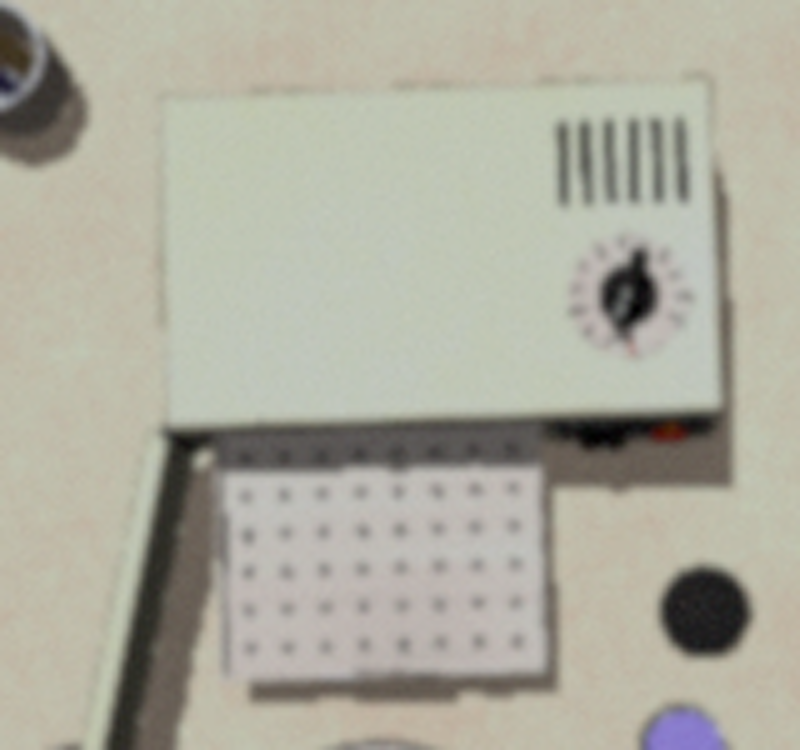

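View pics/s1.png

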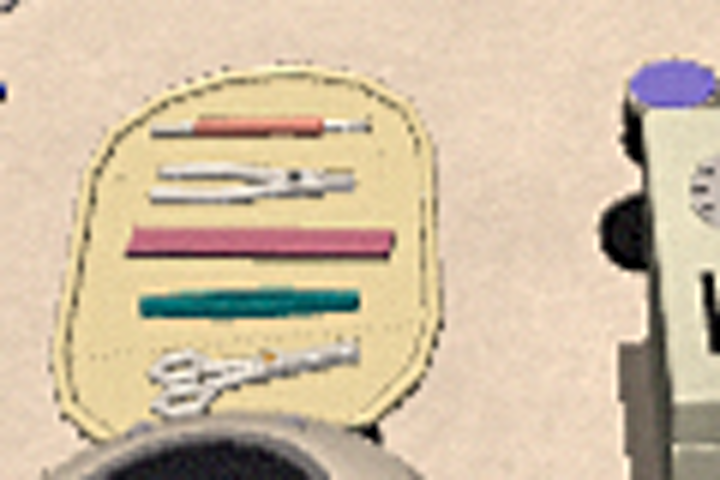

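View pics/s2.png

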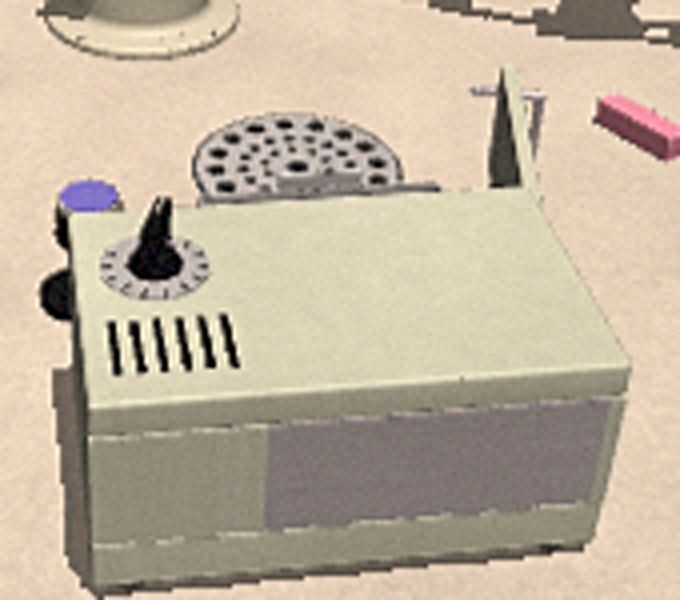

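```bash
python3 - <<'E'
from h import *
import pickle
T,S=pickle.load(open('c0.pkl','rb'))
def tp(x,y,z,o): return ray(T,o[0]+x/5-.4,o[1]+y/5-.4,z)  # crop px->px center
np.set_printoptions(precision=4,suppress=True)
for n,x,y in [('FL',168,428),('FR',722,412),('BL',162,98),('BR',708,82)]: print(n,tp(x,y,.165,(200,90)))
for n,x,y in [('FLs',540,190),('FRs',70,213),('BRs',92,407),('BLs',630,363)]: print(n,ray(S,270+x/4-.4,160+y/4-.4,.165))
for n,x,y in [('panFL',228,680),('panFR',548,672),('tabL',357,674),('tabR',468,672)]: print(n,tp(x,y,.072,(200,90)))
print('door tip',tp(95,750,.142,(200,90)))
print('keyT',tp(630,295,.2,(200,90)),tp(629,297,.167,(200,90)))
print('dialS',ray(S,270+155/4-.4,160+266/4-.4,.167))
for z in (0,.05,.1,.15):print('dome front',ray(T,400,152,z),'dome left/right',ray(T,363.5,115,z)[1],ray(T,435,115,z)[1])
# dome in scene: extents
print([ray(S,215,349,0)], ray(S,212,267,.1),ray(S,212,267,.15))
for n,x,y in [('sc rings a',260,115),('sc ringb',272,180),('sc tip',138,180),('joint',207,160),('tw L',143,237),('tw R',310,242),('np jaw',158,396),('np joint',203,398),('np ha',330,387),('np hb',325,425),('pu L',155,484),('pu R',340,494),('em L',122,310),('em R',335,330)]: print(n,tp(x,y,.0085,(360,150)))
for n,u,v in [('red',181,199),('pink',171,215)]: print(n,ray(T,u,v,.07))
E
```

```text
FL [0.6166 0.2298 0.165 ]
FR [ 0.6248 -0.0963  0.165 ]
BL [0.8134 0.2348 0.165 ]
BR [ 0.8212 -0.0892  0.165 ]
FLs [0.6194 0.238  0.165 ]
FRs [ 0.622  -0.0962  0.165 ]
BRs [ 0.822  -0.0898  0.165 ]
BLs [0.8102 0.2353 0.165 ]
panFL [0.4684 0.2082 0.072 ]
panFR [0.4727 0.0088 0.072 ]
tabL [0.4719 0.1278 0.072 ]
tabR [0.4729 0.0586 0.072 ]
door tip [0.4271 0.2761 0.142 ]
keyT [ 0.6888 -0.0423  0.2   ] [ 0.6928 -0.0419  0.167 ]
dialS [ 0.691 -0.043  0.167]
dome front [ 0.7078 -0.2876  0.    ] dome left/right -0.1690676264638739 -0.40423233330064456
dome front [ 0.7004 -0.2797  0.05  ] dome left/right -0.16480964047119648 -0.3926387014051712
dome front [ 0.6929 -0.2717  0.1   ] dome left/right -0.16055165447851905 -0.3810450695096978
dome front [ 0.6854 -0.2638  0.15  ] dome left/right -0.15629366848584164 -0.3694514376142245
[array([ 0.9179, -0.2743, -0.    ])] [ 0.7526 -0.29    0.1   ] [ 0.8086 -0.2755  0.15  ]
sc rings a [ 0.6389 -0.3231  0.0085]
sc ringb [ 0.5964 -0.3303  0.0085]
sc tip [ 0.5968 -0.2433  0.0085]
joint [ 0.6096 -0.2883  0.0085]
tw L [ 0.5596 -0.2461  0.0085]
tw R [ 0.556  -0.3543  0.0085]
np jaw [ 0.4566 -0.2546  0.0085]
np joint [ 0.4553 -0.2837  0.0085]
np ha [ 0.4621 -0.3657  0.0085]
np hb [ 0.4376 -0.3621  0.0085]
pu L [ 0.4    -0.252   0.0085]
pu R [ 0.3933 -0.371   0.0085]
em L [ 0.5123 -0.232   0.0085]
em R [ 0.4989 -0.3695  0.0085]
red [0.5522 0.4105 0.07  ]
pink [0.5021 0.4412 0.07  ]
```

```bash
cat >> h.py <<'E'
from scipy.spatial.transform import Rotation as Rn
np.set_printoptions(precision=4,suppress=True)
YAW=.027; O=np.array([.719,.0705]); 
def st(x,y):  # steriliser frame (m) -> world xy
    c,s=np.cos(YAW),np.sin(YAW); return O+np.array([c*x-s*y,s*x+c*y])
def quat(phi,tilt=0.):  # jaw dir angle phi; tool down
    s,c=np.sin(phi),np.cos(phi); M=np.array([[-s,c,0],[c,s,0],[0,0,-1.]]).T
    q=Rn.from_matrix(M).as_quat(); return [q[3],q[0],q[1],q[2]]
G=.171
def ortho(c,x0,x1,y0,y1,z,k=2000):  # metric view: rows: x decreasing, cols: y decreasing; k px/m
    w,h=int((y1-y0)*k),int((x1-x0)*k)
    src=np.float32([proj(c,(x,y,z)) for x,y in[(x1,y1),(x1,y0),(x0,y0),(x0,y1)]])
    H=cv2.getPerspectiveTransform(src,np.float32([[0,0],[w,0],[w,h],[0,h]]))
    return cv2.warpPerspective(c['image'][:,:,::-1],H,(w,h),flags=cv2.INTER_CUBIC)
def detect(c,name,x0=.35,x1=.66,y0=-.385,y1=-.215,k=2000,z=.0085,cam='top'):
    o=ortho(c,x0,x1,y0,y1,z,k); L=cv2.cvtColor(o,cv2.COLOR_BGR2LAB).astype(float)
    med=np.median(L.reshape(-1,3),0); d=np.hypot(L[:,:,1]-med[1],L[:,:,2]-med[2])
    d=cv2.GaussianBlur(d,(0,0),2); m=(d>9).astype(np.uint8)
    n,lab,stt,cen=cv2.connectedComponentsWithStats(m); out=[]
    for i in range(1,n):
        if stt[i,4]<600: continue
        ys,xs=np.nonzero(lab==i); p=np.c_[x1-ys/k,y1-xs/k]; mu=p.mean(0)
        w,V=np.linalg.eigh(np.cov((p-mu).T)); a=V[:,1]; a=a if a[1]>0 else -a
        t=(p-mu)@a; 
        out.append((mu,np.degrees(np.arctan2(a[1],a[0])),np.percentile(t,[1,99]),stt[i,4]))
        print('c',mu,'ang %.1f'%out[-1][1],'ext',mu+a*out[-1][2][0],mu+a*out[-1][2][1],'A',stt[i,4],'col',np.median(o[lab==i],0))
    v=o.copy(); cs,_=cv2.findContours(m,0,2); cv2.drawContours(v,cs,-1,(0,0,255),1)
    v=np.clip(v.astype(float)*1.5,0,255).astype(np.uint8)
    cv2.imwrite('pics/'+name+'.png',v[:600,:800]); return out
E
python3 - <<'E'
from plant import env
from h import *
import pickle
T,S=pickle.load(open('c0.pkl','rb'))
detect(T,'d0'); print(); detect(S,'d0s')
for phi in (-np.pi/2,0,np.pi/2,np.pi):
    for p in ((.4,-.31),(.455,-.28),(.6096,-.288),tuple(st(-.194,.11)),tuple(st(-.03,-.1115))):
        print(phi,p,env.ik([*p,.1+G],quat(phi)))
E
```

```text
c [ 0.6093 -0.3049] ang 71.4 ext [ 0.6031 -0.3234] [ 0.6132 -0.2935] A 863 col [82. 86. 89.]
c [ 0.5599 -0.2623] ang 88.8 ext [ 0.5596 -0.2765] [ 0.5602 -0.2475] A 876 col [69. 76. 52.]
c [ 0.5566 -0.3407] ang 90.9 ext [ 0.5568 -0.353 ] [ 0.5565 -0.3285] A 645 col [63. 69. 48.]
c [ 0.5057 -0.3004] ang 84.3 ext [ 0.4989 -0.3685] [ 0.5125 -0.2326] A 12628 col [ 71.  64. 102.]
c [ 0.4553 -0.2846] ang 94.1 ext [ 0.4564 -0.3002] [ 0.4542 -0.2701] A 916 col [91. 95. 96.]
c [ 0.3972 -0.3133] ang 86.9 ext [ 0.3953 -0.3485] [ 0.3992 -0.2775] A 2220 col [ 65.  76. 100.]

c [ 0.6306 -0.3024] ang 92.5 ext [ 0.6341 -0.3833] [ 0.6269 -0.2172] A 24193 col [128. 141. 152.]
c [ 0.5523 -0.3024] ang 87.2 ext [ 0.5496 -0.3574] [ 0.5549 -0.2471] A 10690 col [89. 89. 15.]
c [ 0.5012 -0.3027] ang 84.2 ext [ 0.4942 -0.3716] [ 0.5082 -0.2334] A 15957 col [105.  91. 160.]
c [ 0.4464 -0.3157] ang 85.1 ext [ 0.4421 -0.3655] [ 0.4513 -0.2587] A 12102 col [145. 153. 160.]
c [ 0.3693 -0.2243] ang 18.8 ext [ 0.3477 -0.2317] [ 0.4059 -0.2118] A 3210 col [155. 175. 193.]
c [ 0.3913 -0.3161] ang 87.4 ext [ 0.3886 -0.3
[... 1312 characters left out ...]
461367), np.float64(0.17522254382951508)) [ 0.1043  0.2394  1.7836 -0.      1.1186 -1.4665]
1.5707963267948966 (np.float64(0.6920210685732971), np.float64(-0.04176926230751349)) [-0.2341  0.5748  1.3374 -0.      1.2294 -1.8049]
3.141592653589793 (0.4, -0.31) [-0.8985  0.1309  1.9094 -0.      1.1013  2.2431]
3.141592653589793 (0.455, -0.28) [-0.778   0.1999  1.8305 -0.      1.1112  2.3636]
3.141592653589793 (0.6096, -0.288) [-0.6201  0.5291  1.4026 -0.      1.2098  2.5214]
3.141592653589793 (np.float64(0.5221010695461367), np.float64(0.17522254382951508)) None
3.141592653589793 (np.float64(0.6920210685732971), np.float64(-0.04176926230751349)) [-0.2341  0.5748  1.3374 -0.      1.2294  2.9075]
```

```bash
python3 -c "
import cv2,numpy as np
a=cv2.imread('pics/d0.png');b=cv2.imread('pics/d0s.png');cv2.imwrite('pics/d0b.png',np.hstack([a,b]))"
```

```text
(no output)
```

View pics/d0b.png

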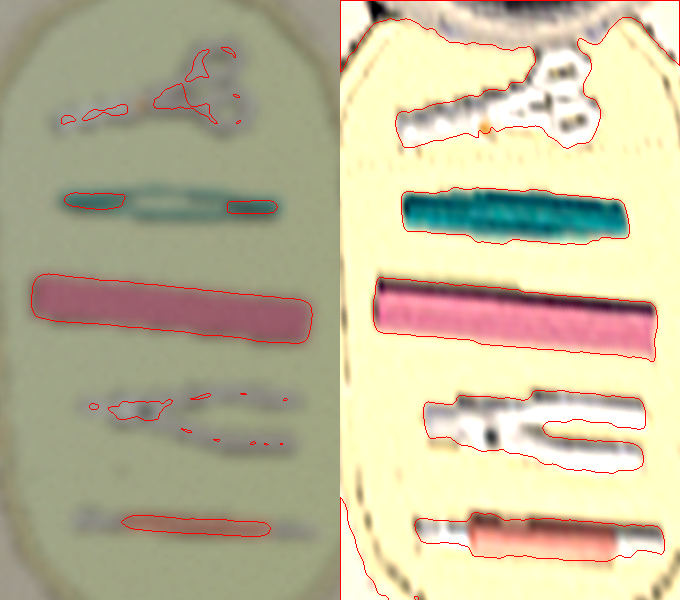

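```bash
cat >> h.py <<'E'
from plant import env
TIP=.19
def gw(): return env.sense()['gripper_width']*92
def info(t=''):
    s=env.sense(); print(t,'t %.1f'%s['t'],'w %.1f'%(s['gripper_width']*92),'F',s['contact_force'],'M',s['ft_torque'],'p',s['eef_pos'],'q6 %.2f'%s['joint_pos'][5])
def pick(xy,head,op=.38,tipz=.0062,force=30,up=.2):
    q=quat(np.radians(head-90)); 
    env.set_gripper(op)
    env.move_ptp([*xy,up+TIP],q)
    env.move_straight([*xy,.04+TIP],velocity=.25)
    env.move_straight([*xy,tipz+TIP],velocity=.06); info('down')
    env.set_gripper(0,grasp_force=force); env.sleep(.2); info('grip')
    env.move_straight([*xy,up+TIP],velocity=.25); info('up')
def place(off,sx,sy,op,head=180+np.degrees(YAW),tipz=.0648):
    # off: grip offset along item +x from its origin
    h=np.radians(head); q=quat(h-np.pi/2); xy=st(sx,sy)+off*np.array([np.cos(h),np.sin(h)])
    env.move_ptp([*xy,.2+TIP],q); info('over')
    env.move_straight([*xy,.09+TIP],velocity=.2)
    env.move_straight([*xy,tipz+TIP],velocity=.05); info('low')
    env.set_gripper(op); env.sleep(.1)
    env.move_straight([*xy,.11+TIP],velocity=.12)
    env.move_straight([*xy,.2+TIP],velocity=.25); info('off')
E
python3 - <<'E'
from h import *
pick((.395,-.314),87)
S=env.capture('scene'); crop(S,170,150,330,270,5,'g1',1.2)
E
```

```text
down t 5.8 w 35.1 F [ 0.5669 -1.0045  0.5093] M [-0.0512  0.0545 -0.0687] p [ 0.395  -0.3141  0.1962] q6 -0.86
grip t 6.5 w 8.7 F [-0.0515  0.5853  2.328 ] M [0.0063 0.0662 0.0225] p [ 0.3951 -0.3141  0.1964] q6 -0.86
up t 7.5 w 8.4 F [ 0.0003  1.1587 -0.2526] M [-0.0743  0.0733 -0.1048] p [ 0.3946 -0.3136  0.3882] q6 -0.86
```

View pics/g1.png

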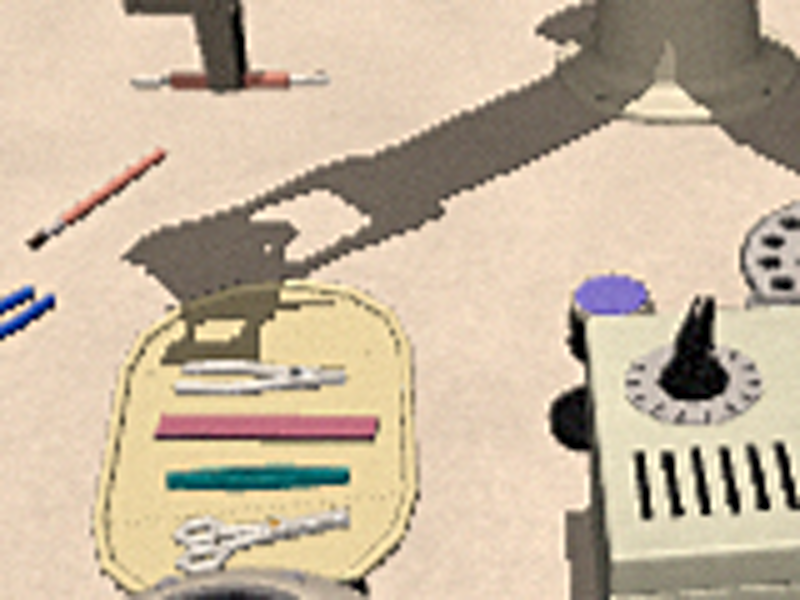

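The pusher is held at about its middle (top left, near (230,80)) and the other implements have not moved. Placing it.

```bash
python3 - <<'E'
from h import *
place(0,-.170,.0285,.2)
env.move_ptp([.50,-.10,.39],quat(0))
T=env.capture('top');S=env.capture('scene')
detect(T,'d1',y0=-.385,y1=-.215); crop(T,200,150,360,270,5,'p1',1.8);info()
E
```

```text
over t 9.1 w 8.4 F [-0.4941 -0.6162 -0.1138] M [ 0.0192  0.0179 -0.0064] p [0.5484 0.0935 0.3899] q6 -1.64
low t 10.5 w 8.3 F [0.2634 0.1578 1.7635] M [ 0.0721 -0.1469  0.003 ] p [0.5485 0.0945 0.2548] q6 -1.64
off t 12.0 w 18.4 F [-0.7534 -0.6702 -0.729 ] M [0.0166 0.     0.0047] p [0.5481 0.0944 0.3894] q6 -1.64
c [ 0.5599 -0.2623] ang 89.3 ext [ 0.5597 -0.2765] [ 0.5601 -0.248 ] A 878 col [71. 78. 53.]
c [ 0.5566 -0.3408] ang 91.9 ext [ 0.557  -0.3525] [ 0.5562 -0.3285] A 648 col [65. 71. 49.]
c [ 0.5058 -0.2988] ang 84.3 ext [ 0.4989 -0.3684] [ 0.5126 -0.23  ] A 12907 col [ 73.  66. 104.]
c [ 0.4551 -0.2827] ang 89.9 ext [ 0.4551 -0.294 ] [ 0.4551 -0.27  ] A 877 col [94. 98. 98.]
 t 13.2 w 18.5 F [-0.2954 -0.2391 -0.1508] M [-0.0482  0.0525  0.0385] p [ 0.5001 -0.0994  0.3895] q6 -0.44
```

View pics/p1.png

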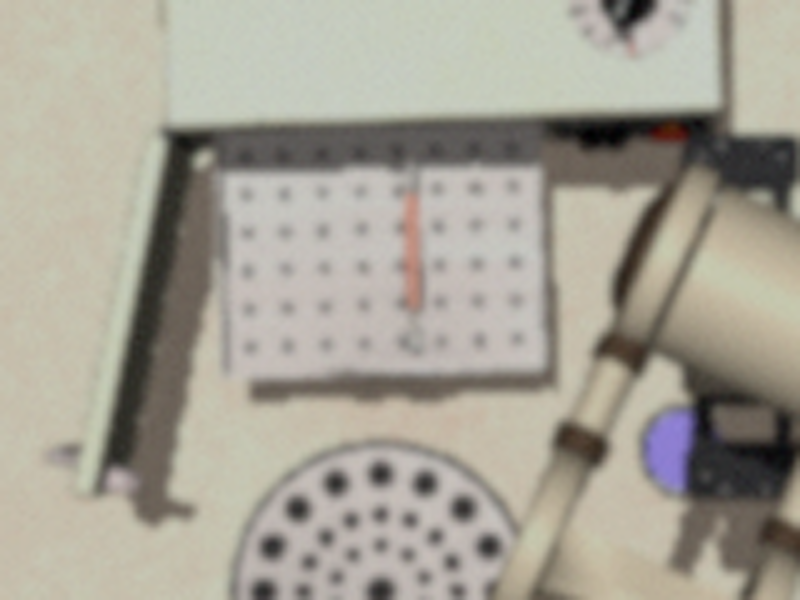

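View pics/d1.png

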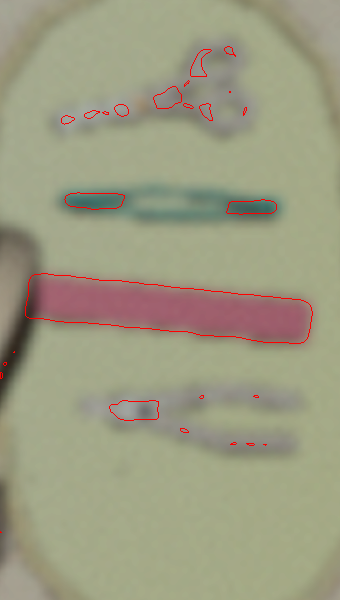

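The pusher lies straight in the pan (x 412, rows 165-350 in the crop), and the remaining tools have not moved. Next the tweezers.

```bash
python3 - <<'E'
from h import *
pick((.557,-.3005),88,op=.31)
S=env.capture('scene'); crop(S,170,150,330,270,5,'g2',1.2)
place(0,-.170,.0705,.27)
env.move_ptp([.50,-.10,.39],quat(0))
T=env.capture('top');S=env.capture('scene')
detect(T,'d2',y0=-.385,y1=-.215); crop(T,200,150,360,270,5,'p2',1.8);info()
E
python3 -c "
import cv2,numpy as np
a=cv2.imread('pics/p2.png');b=cv2.imread('pics/d2.png');c=cv2.imread('pics/g2.png')
cv2.imwrite('pics/m2.png',cv2.resize(np.vstack([np.hstack([a,b[:600]]),np.hstack([c,np.zeros_like(b[:600])])]),None,fx=.5,fy=.5))"
```

```text
down t 15.9 w 28.6 F [0.3167 0.0406 0.9196] M [-0.0596  0.0508  0.0161] p [ 0.5569 -0.3005  0.1958] q6 -0.65
grip t 16.4 w 13.6 F [ 0.911  -0.0863  0.1531] M [-0.1168  0.0199 -0.0038] p [ 0.557  -0.3006  0.1963] q6 -0.65
up t 17.4 w 13.2 F [-0.1822  0.877  -0.5134] M [-0.049   0.1449 -0.0155] p [ 0.5566 -0.3002  0.388 ] q6 -0.65
over t 19.0 w 13.4 F [-0.3448 -0.9608 -0.2244] M [0.0306 0.0508 0.0028] p [0.5475 0.1356 0.3899] q6 -1.57
low t 20.4 w 13.6 F [-0.4559 -0.6676  0.4743] M [ 0.0288 -0.0127 -0.037 ] p [0.547  0.1364 0.2544] q6 -1.57
off t 21.9 w 25.1 F [-0.35   -0.4223 -0.3882] M [ 0.0228 -0.0168  0.0133] p [0.547  0.1364 0.3894] q6 -1.57
c [ 0.6145 -0.3077] ang 149.1 ext [ 0.6342 -0.3195] [ 0.6029 -0.3008] A 1145 col [87. 92. 94.]
c [ 0.5058 -0.299 ] ang 84.3 ext [ 0.4989 -0.3684] [ 0.5126 -0.2303] A 12873 col [ 73.  66. 104.]
c [ 0.4553 -0.2834] ang 94.5 ext [ 0.4567 -0.3012] [ 0.4542 -0.2701] A 923 col [94. 99. 98.]
 t 23.0 w 24.6 F [-0.4035  0.5752 -0.0199] M [-0.0899  0.081  -0.0119] p [ 0.5002 -0.0991  0.3894] q6 -0.44
```

View pics/m2.png

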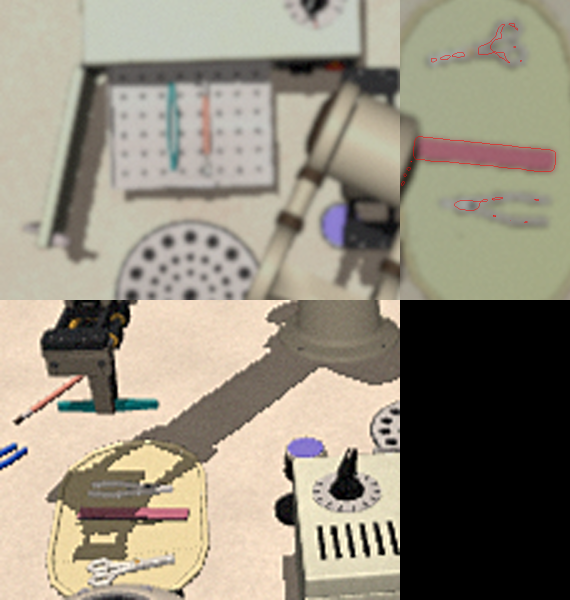

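The tweezers lie beside the pusher with a clear gap, and the nippers and scissors are unmoved. Next the nippers.

```bash
cat > mont.py <<'E'
import cv2,numpy as np,sys
n=sys.argv[1]
a=cv2.imread(f'pics/p{n}.png');b=cv2.imread(f'pics/d{n}.png');c=cv2.imread(f'pics/g{n}.png')
cv2.imwrite(f'pics/m{n}.png',cv2.resize(np.vstack([np.hstack([a,b[:600]]),np.hstack([c,np.zeros_like(b[:600])])]),None,fx=.5,fy=.5))
E
python3 - <<'E'
from h import *
pick((.454,-.2855),86.5,op=.33)
S=env.capture('scene'); crop(S,170,150,330,270,5,'g3',1.2)
place(.024,-.170,.1135,.29)
env.move_ptp([.50,-.10,.39],quat(0))
T=env.capture('top');S=env.capture('scene')
detect(T,'d3',y0=-.385,y1=-.215); crop(T,200,150,360,270,5,'p3',1.8);info()
E
python3 mont.py 3
```

```text
down t 25.6 w 29.9 F [-0.7782 -0.4306 -0.1344] M [-0.0937  0.1166  0.0036] p [ 0.454  -0.2855  0.1961] q6 -0.73
grip t 26.2 w 16.1 F [ 0.1647 -0.1554  1.4027] M [-0.1669  0.0673  0.0104] p [ 0.4541 -0.2856  0.1964] q6 -0.73
up t 27.1 w 16.2 F [-0.2568  0.5592 -0.9556] M [-0.0329  0.1629  0.0229] p [ 0.4536 -0.2851  0.3882] q6 -0.73
over t 28.9 w 16.4 F [ 0.4192  0.97   -0.0805] M [ 0.0251 -0.0094  0.0072] p [0.5223 0.1779 0.3899] q6 -1.49
low t 30.2 w 16.5 F [ 0.1052 -0.7348  0.272 ] M [ 0.0123  0.0588 -0.0123] p [0.5219 0.1787 0.2545] q6 -1.49
off t 31.7 w 26.6 F [-0.6239  1.4311 -1.6297] M [-0.0068 -0.0016 -0.0229] p [0.5218 0.1787 0.3894] q6 -1.49
c [ 0.6178 -0.3058] ang 138.9 ext [ 0.6357 -0.3214] [ 0.6056 -0.2952] A 917 col [87. 91. 94.]
c [ 0.5059 -0.2988] ang 84.4 ext [ 0.499  -0.3684] [ 0.5127 -0.2299] A 12923 col [ 73.  66. 104.]
 t 32.9 w 26.6 F [ 0.1883  0.04   -0.0236] M [-0.0038  0.0826 -0.0229] p [ 0.5001 -0.099   0.3894] q6 -0.44
```

View pics/m3.png

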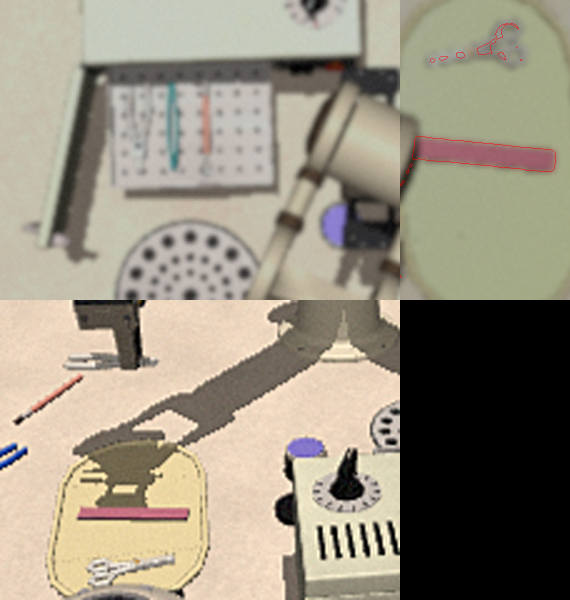

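The nippers are in the left slot of the pan and clear of the tweezers. Scissors next, at the same pose as before.

```bash
python3 - <<'E'
from h import *
pick((.607,-.284),104,op=.31)
S=env.capture('scene'); crop(S,170,150,330,270,5,'g4',1.2)
place(.010,-.170,-.0150,.27)
env.move_ptp([.40,-.15,.39],quat(0))
T=env.capture('top');S=env.capture('scene')
detect(T,'d4',y0=-.385,y1=-.215); crop(T,200,150,360,270,5,'p4',1.8);info()
E
python3 mont.py 4
```

```text
down t 35.5 w 27.9 F [-0.0941  0.0336  0.418 ] M [-0.0575  0.019  -0.0141] p [ 0.607  -0.284   0.1961] q6 -0.86
grip t 36.1 w 12.4 F [0.5198 0.3566 1.1024] M [-0.0654  0.081  -0.0172] p [ 0.6071 -0.2841  0.1965] q6 -0.86
up t 37.0 w 12.3 F [ 0.6077 -0.5243 -0.6727] M [-0.1077  0.0486 -0.0178] p [ 0.6066 -0.2837  0.3878] q6 -0.86
over t 38.4 w 12.4 F [-0.1869  0.2062  0.2909] M [ 0.0257  0.0072 -0.0299] p [0.5398 0.05   0.3898] q6 -1.73
low t 39.7 w 12.6 F [1.2331 0.2742 1.3997] M [ 0.1239 -0.1546 -0.0147] p [0.5397 0.0507 0.2548] q6 -1.73
off t 41.2 w 24.7 F [-0.6011  0.3647  0.9067] M [0.0147 0.0278 0.0423] p [0.5393 0.0507 0.3894] q6 -1.73
c [ 0.5057 -0.3002] ang 84.3 ext [ 0.4989 -0.3684] [ 0.5125 -0.2325] A 12638 col [ 73.  66. 104.]
 t 42.4 w 25.0 F [0.0519 0.4107 0.4077] M [-0.0719  0.0377 -0.023 ] p [ 0.4004 -0.1494  0.3895] q6 -0.64
```

View pics/m4.png

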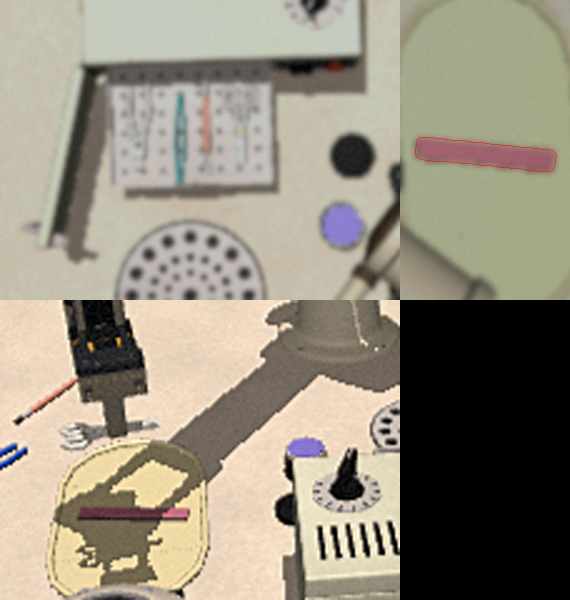

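View pics/p4.png

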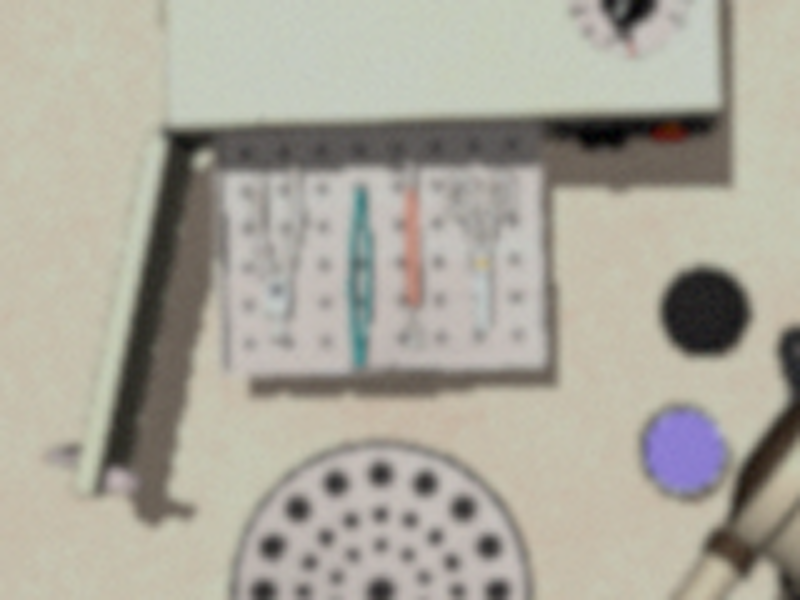

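All four are in the pan. The tweezers were knocked about 30 mm toward the front wall after I placed them: they now span rows 185-370, with the wall at about 372. I'll check whether a tip rests on the wall.

```bash
python3 - <<'E'
from h import *
T=env.capture('top'); crop(T,240,170,320,235,10,'p5',1.8)
tp=lambda x,y,z: ray(T,200+x/5-.4,150+y/5-.4,z)
def inv(p): 
    d=p[:2]-O;c,s=np.cos(YAW),np.sin(YAW); return np.array([c*d[0]+s*d[1],-s*d[0]+c*d[1]])
for n,x,y,z in [('tw back',361,186,.067),('tw front',361,368,.067),('front wall',384,371,.072),('wallL',228,371,.072),('wallR',549,368,.072)]: print(n,inv(tp(x,y,z)))
print(proj(T,[*st(-.245,.06),.072]),proj(T,[*st(-.242,.06),.065]),proj(T,[*st(-.248,.0485),.088]))
S=env.capture('scene');print(proj(S,[*st(-.24,.06),.066]),proj(S,[*st(-.1,.06),.165]))
E
```

```text
tw back [-0.1278  0.0591]
tw front [-0.2418  0.0619]
front wall [-0.2442  0.0471]
wallL [-0.2412  0.1443]
wallR [-0.2454 -0.0557]
[272.2537 224.1972] [272.4586 223.2421] [275.4751 225.0486]
[353.7557 210.1408] [366.4832 208.3975]
```

View pics/p5.png

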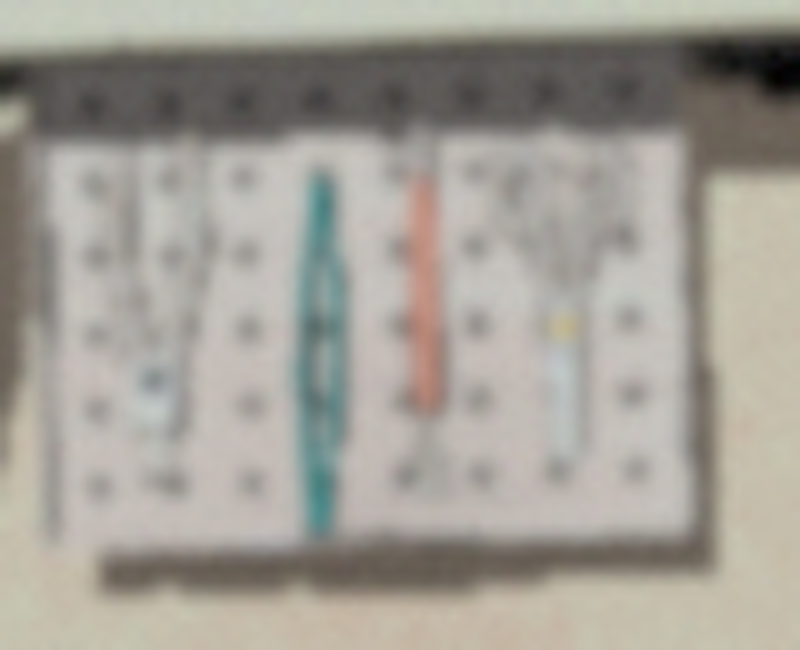

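```bash
cat >> h.py <<'E'
def tquat(a,yaw=None):  # tool y along steriliser +y rotated yaw; fingers lean forward by a
    yaw=YAW if yaw is None else yaw
    z=np.array([np.sin(a),0,-np.cos(a)]); y=np.array([0,1.,0]); x=np.cross(y,z)
    M=Rn.from_euler('z',yaw).as_matrix()@np.array([x,y,z]).T
    q=Rn.from_matrix(M).as_quat(); return [q[3],q[0],q[1],q[2]],M[:,2]
E
python3 - <<'E'
from h import *
T=env.capture('top');S=env.capture('scene')
for z in (0,.03,.06,.09): print('disc',z,ray(T,276,268,z),ray(S,343.5,200,z))
def dk(c,u0,v0,u1,v1): return c['image'][v0:v1,u0:u1]
for a in (.5,.6,.7,.8):
    q,zd=tquat(a)
    for sx in (-.29,-.098):
        p=np.r_[st(sx,.0485),.072]-TIP*zd
        print(a,sx,p,env.ik(p,q))
E
```

```text
disc 0 [0.3308 0.1187 0.    ] [0.3092 0.1205 0.    ]
disc 0.03 [0.3334 0.1159 0.03  ] [0.3563 0.1113 0.03  ]
disc 0.06 [0.3359 0.113  0.06  ] [0.4034 0.1021 0.06  ]
disc 0.09 [0.3385 0.1102 0.09  ] [0.4505 0.0929 0.09  ]
0.5 -0.29 [0.3367 0.1087 0.2387] [-0.0477 -0.4365  2.5125  0.0666  0.5678 -1.6925]
0.5 -0.098 [0.5287 0.1139 0.2387] [-0.0166  0.1457  2.0067  0.0445  0.49   -1.6483]
0.6 -0.29 [0.3206 0.1083 0.2288] [-0.0562 -0.5122  2.5963  0.1056  0.4614 -1.7342]
0.6 -0.098 [0.5125 0.1134 0.2288] [-0.0194  0.1135  2.0851  0.0776  0.3445 -1.6822]
0.7 -0.29 [0.3054 0.1078 0.2173] [-0.0662 -0.5814  2.6786  0.175   0.3515 -1.8067]
0.7 -0.098 [0.4974 0.113  0.2173] [-0.0223  0.0946  2.1568  0.1659  0.1934 -1.7714]
0.8 -0.29 [0.2915 0.1075 0.2044] None
0.8 -0.098 [0.4835 0.1127 0.2044] None
```

```bash
python3 - <<'E'
from h import *
a=.55; q,zd=tquat(a); c=.010*np.cos(a)
P=lambda sx,z=.073: list(np.r_[st(sx-c,.0485),z]-TIP*zd)  # sx = contact corner
env.set_gripper(0,grasp_force=20)
env.move_ptp(P(-.285,.16),q); env.move_straight(P(-.285),velocity=.15); info('pre')
env.move_straight(P(-.255),velocity=.08); info()
env.move_straight(P(-.20),velocity=.06); info()
env.move_straight(P(-.105),velocity=.07); info()
for x in (-.100,-.097,-.094,-.092,-.090,-.088,-.086,-.084):
    env.move_straight(P(x),velocity=.03); s=env.sense(); print(x,s['contact_force'],s['eef_pos'])
    if np.linalg.norm(s['contact_force'][:2])>6: break
E
```

```text
pre t 44.8 w 0.7 F [ 0.1073 -0.0419 -0.3388] M [ 0.0224  0.2455 -0.0217] p [0.3258 0.108  0.2358] q6 -1.71
 t 45.4 w 0.3 F [-0.3506 -0.1202  0.0134] M [ 0.0391  0.272  -0.029 ] p [0.3551 0.1092 0.2354] q6 -1.70
 t 46.4 w 0.5 F [0.105  0.4264 0.7052] M [ 0.0132  0.2591 -0.0196] p [0.4099 0.1106 0.235 ] q6 -1.69
 t 47.9 w 0.3 F [ 0.5179 -0.1045 -0.5005] M [-0.0184  0.2319 -0.0251] p [0.5048 0.1132 0.235 ] q6 -1.67
-0.1 [ 1.0588 -0.2245  0.1401] [0.5101 0.1133 0.235 ]
-0.097 [ 0.067   0.3017 -0.7903] [0.5131 0.1134 0.235 ]
-0.094 [0.556  0.2958 0.0283] [0.5161 0.1135 0.235 ]
-0.092 [-0.9022  0.643  -0.8339] [0.518  0.1136 0.235 ]
-0.09 [-0.9347 -0.3438 -0.0453] [0.52   0.1136 0.235 ]
-0.088 [-5.7649  0.192   2.4022] [0.5216 0.1137 0.2348]
-0.086 [-18.7269  -2.8584  12.9792] [0.5227 0.1138 0.2347]
```

```bash
python3 - <<'E'
from h import *
a=.55; q,zd=tquat(a); c=.010*np.cos(a)
P=lambda sx,z=.073: list(np.r_[st(sx-c,.0485),z]-TIP*zd)
env.move_straight(P(-.12),velocity=.1); env.move_straight(P(-.26,.2),velocity=.2)
env.move_ptp([.40,-.15,.39],quat(0));info()
T=env.capture('top'); crop(T,190,130,350,250,5,'p6',1.8)
# door line
E
```

```text
t 52.4 w 0.7 F [0.1796 0.0243 0.1156] M [-0.089  0.067  0.027] p [ 0.4001 -0.1495  0.3892] q6 -0.64
```

View pics/p6.png

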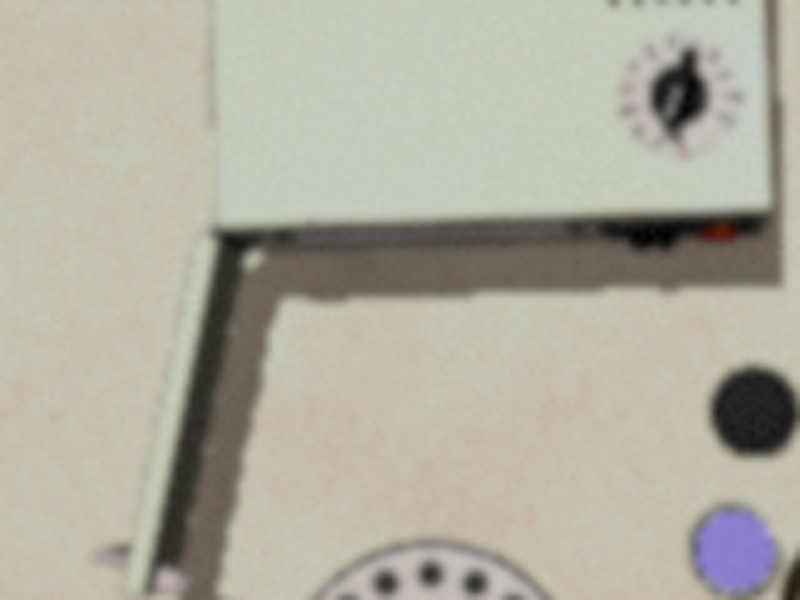

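```bash
python3 - <<'E'
from h import *
T=env.capture('top')
tp=lambda x,y,z: ray(T,190+x/5-.4,130+y/5-.4,z)
def inv(p): 
    d=p[:2]-O;c,s=np.cos(YAW),np.sin(YAW); return np.array([c*d[0]+s*d[1],-s*d[0]+c*d[1]])
A,B=inv(tp(198,250,.142)),inv(tp(130,588,.142)); C,D=inv(tp(218,250,.142)),inv(tp(150,590,.142))
print(A,B,C,D); d=B-A; print('theta',np.arctan2(-d[0],-d[1]), 'len',np.linalg.norm(B-inv(tp(205,232,.142))))
print('handle',inv(tp(108,552,.123)))
for n,u,v,z in [('red',181,199,.07),('pink',171,215,.07),('block',170,278,.02)]: print(n,inv(ray(T,u,v,z)))
E
```

```text
[-0.1084  0.1784] [-0.3084  0.2227] [-0.1088  0.1664] [-0.31    0.2109]
theta 1.7887175570997491 len 0.2162937862401345
handle [-0.2872  0.2398]
red [-0.1576  0.3444]
pink [-0.2068  0.3765]
block [-0.4071  0.3976]
```

```bash
cat >> h.py <<'E'
def dpose(th,gap,r=.160,tipz=.095):
    H=np.array([-.1,.165]); d=np.array([-np.sin(th),-np.cos(th)]); n=np.array([-np.cos(th),np.sin(th)])
    p=H+r*d+(.014+.010+gap)*n
    return [*st(*p),tipz+TIP], quat(np.pi/2-th+YAW)
E
python3 - <<'E'
from h import *
p,q=dpose(1.79,.028,tipz=.2); print(p,env.ik(p,q))
env.move_ptp(p,q); p,q=dpose(1.79,.028); env.move_straight(p,velocity=.15); info('pre')
for th in list(np.arange(1.79,.1,-.14))+[.11]:
    p,q=dpose(th,0.); env.move_straight(p,rot=q,velocity=.1); s=env.sense(); print('%.2f'%th,s['contact_force'],s['joint_pos'][5])
info()
T=env.capture('top');crop(T,190,130,350,250,5,'p7',1.8)
E
```

```text
[np.float64(0.4674614496604311), np.float64(0.3143462360886855), 0.39] [ 0.3775  0.1396  1.6474 -0.      1.3546  0.5697]
pre t 55.0 w 0.6 F [0.177  0.1506 0.2175] M [ 0.0022  0.0494 -0.0093] p [0.468  0.3144 0.2861] q6 0.57
1.79 [ 0.0746 -0.0941  0.1873] 0.5257834739054283
1.65 [-0.3374  0.5155  0.565 ] 0.3516598461715946
1.51 [-0.2678 -0.1789 -0.1356] 0.1717483332653265
1.37 [-0.4108 -0.6665 -0.0417] -0.012403041326011935
1.23 [ 0.0279  1.4331 -0.0543] -0.1987223887071843
1.09 [0.0179 1.2627 0.4726] -0.3851433239911804
0.95 [-0.5412  0.1624 -0.3605] -0.5695754814403429
0.81 [-0.8209 -0.0101  0.4239] -0.7501710799184724
0.67 [-0.0368  0.491   0.0756] -0.9254877486189255
0.53 [-0.8354 -0.1659 -0.4653] -1.094622849320376
0.39 [-0.1742 -0.0158  0.0833] -1.257087898210377
0.25 [ 0.624   0.231  -0.8105] -1.4128614114360265
0.11 [ 0.6807  0.0529 -0.1911] -1.5621391182798723
0.11 [0.5868 0.8755 0.2103] -1.5644920804858529
 t 60.2 w 0.5 F [0.5868 0.8755 0.2103] M [ 0.0259 -0.0427  0.0348] p [0.5769 0.0756 0.2849] q6 -1.56
```

View pics/p7.png

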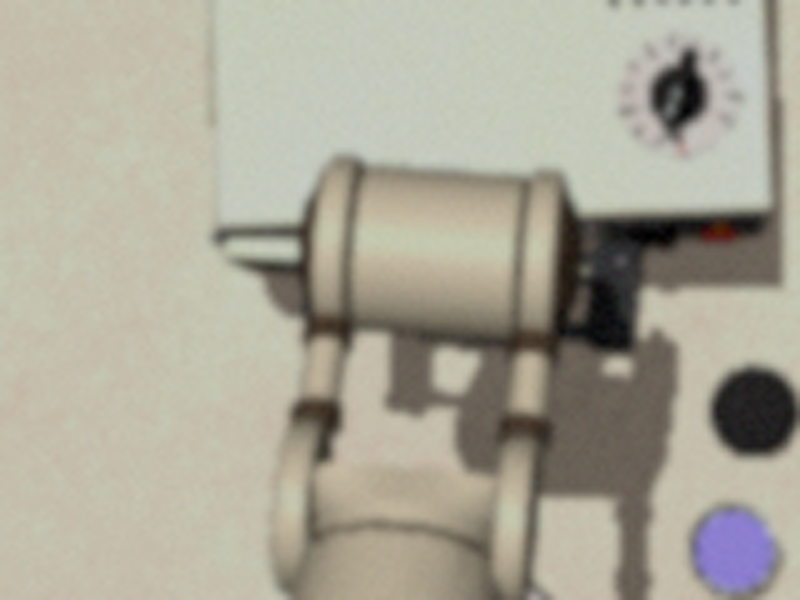

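The door has followed the fingers and is almost shut, visible at (225-300, 245). Now pushing it through the catch.

```bash
python3 - <<'E'
from h import *
for th in (.085,.065,.05,.035,.02,.005,-.005,-.015,-.025,-.035,-.045):
    p,q=dpose(th,0.); env.move_straight(p,rot=q,velocity=.03); s=env.sense(); print('%.3f'%th,s['contact_force'],s['eef_pos'])
    if s['contact_force'][0]<-14: break
env.sleep(.3); info()
E
```

```text
0.085 [ 0.1316 -0.2434 -0.3604] [0.5814 0.0744 0.285 ]
0.065 [-2.7256  0.9544  0.5366] [0.5843 0.0739 0.2848]
0.050 [-6.131   0.053   3.1096] [0.5861 0.0735 0.2847]
0.035 [-0.7277  0.3448 -0.7887] [0.5892 0.073  0.2848]
0.020 [-0.2293 -0.3021 -0.3987] [0.5922 0.0724 0.2853]
0.005 [-2.2139  0.1763  0.4605] [0.5942 0.0722 0.2851]
-0.005 [-8.6305 -0.0346  5.0698] [0.595  0.0721 0.285 ]
-0.015 [-14.1615  -0.0783  10.0178] [0.5957 0.072  0.2849]
 t 62.6 w 0.2 F [-14.2974  -0.5667  10.1903] M [-0.1421  2.0747 -0.1741] p [0.5957 0.072  0.2849] q6 -1.69
```

The catch gave 6 N at about 0.05 rad, then let go, and the door met its hard seat at 0. Backing off to check the door and measure the key.

```bash
python3 - <<'E'
from h import *
p,q=dpose(0,.04); env.move_straight(p,rot=q,velocity=.12)
p,q=dpose(0,.04,tipz=.26); env.move_straight(p,velocity=.25)
env.move_ptp([.40,-.15,.43],quat(0)); info()
T=env.capture('top');S=env.capture('scene');crop(T,190,130,350,250,5,'p8',1.8)
crop(T,305,130,345,165,14,'k1',2.2); crop(S,290,200,330,240,14,'k2',1.5)
a=cv2.imread('pics/k1.png');b=cv2.imread('pics/k2.png');cv2.imwrite('pics/k.png',cv2.resize(np.hstack([a,b[:490]]),(800,350)))
for z in (.206,):
  pr=st(-.03,-.1115); print('proj top',proj(T,[*pr,z]),'scene',proj(S,[*pr,z]),proj(T,[*pr,.167]),proj(S,[*pr,.167]))
print(proj(T,[*st(-.1,.165),.142]),proj(T,[*st(-.114,.165),.142]),proj(T,[*st(-.114,-.057),.142]))
# dark mask in top 
for nm,c,(u0,v0,u1,v1) in (('T',T,(312,134,342,163)),('S',S,(296,205,322,235))):
    g=c['image'][v0:v1,u0:u1].max(2).astype(float); m=(g<(45 if nm=='T' else 60)).astype(np.uint8)
    n,l,s_,ce=cv2.connectedComponentsWithStats(m); i=1+np.argmax(s_[1:,4]); ys,xs=np.nonzero(l==i); 
    X=np.c_[xs+u0,ys+v0]; mu=X.mean(0); w,V=np.linalg.eigh(np.cov((X-mu).T)); print(nm,mu,np.sqrt(w),V[:,1],len(X))
E
```

```text
t 65.0 w 0.5 F [-0.0308 -0.3402 -0.153 ] M [-0.0527  0.1165  0.015 ] p [ 0.4002 -0.1497  0.4293] q6 -0.64
proj top [325.4279 147.161 ] scene [308.8616 213.9812] [325.3489 149.2634] [308.8369 226.3173]
[233.6235 176.6686] [233.7163 181.33  ] [307.9224 179.0415]
T [325.6966 148.0787] [2.5159 3.4645] [-0.1249  0.9922] 89
S [308.4936 221.8077] [2.9219 5.0965] [-0.141  0.99 ] 156
```

View pics/p8.png

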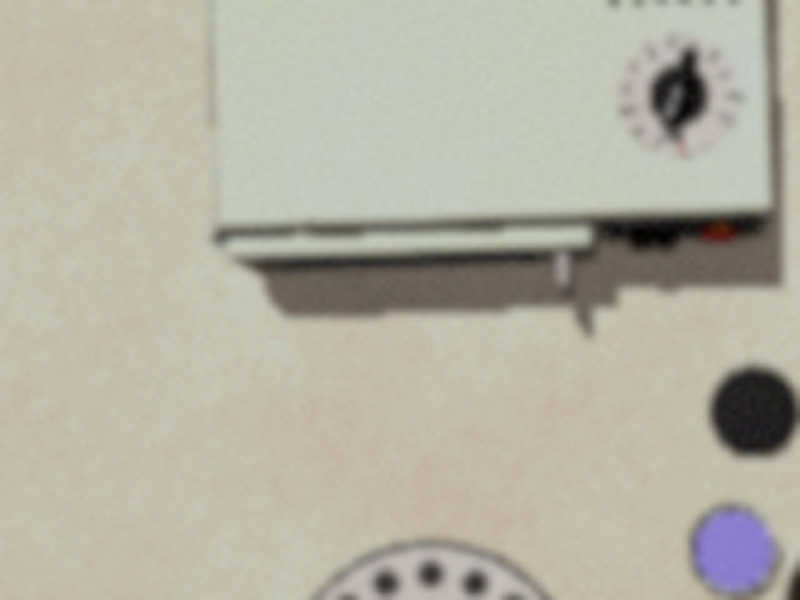

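View pics/k.png

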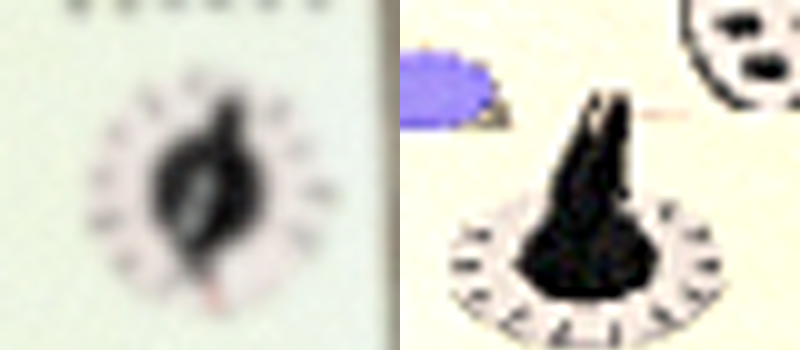

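The door is shut flush on its seat. In the top view the key wing runs at about -15° from world +x, with its white line toward the robot, roughly 0.3 rad past the red mark. Gripping gently first to check centring.

```bash
python3 - <<'E'
from h import *
K=[.692,-.0425]; phi=np.radians(-16+90); q=quat(phi)
env.set_gripper(.5)
env.move_ptp([*K,.245+TIP],q); env.move_straight([*K,.1935+G],velocity=.1); info('at')
env.set_gripper(0,grasp_force=8); env.sleep(.3); info('grip8')
E
```

```text
at t 67.9 w 45.9 F [ 0.0517 -0.2224 -0.1456] M [ 0.0001 -0.0152  0.0349] p [ 0.6922 -0.0426  0.3654] q6 -1.53
grip8 t 68.7 w 25.8 F [1.3054 4.4331 0.9299] M [ 0.951  -0.3592  0.0015] p [ 0.6923 -0.0417  0.3653] q6 -1.53
```

It stopped at 25.8 mm, which is the collar: my tips were about 3 mm below its top. Raising 6 mm so that only the wing is gripped.

```bash
python3 - <<'E'
from h import *
K=[.6925,-.0415]
env.set_gripper(.5)
env.move_straight([*K,.1995+G],velocity=.05)
env.set_gripper(0,grasp_force=8); env.sleep(.3); info('grip8')
T=env.capture('top');S=env.capture('scene');crop(S,280,180,340,230,10,'k3',1.4)
E
```

```text
grip8 t 70.4 w 10.0 F [ 0.3305  1.7476 -0.7854] M [ 0.4123 -0.1673 -0.0453] p [ 0.6925 -0.0413  0.3705] q6 -1.53
```

View pics/k3.png

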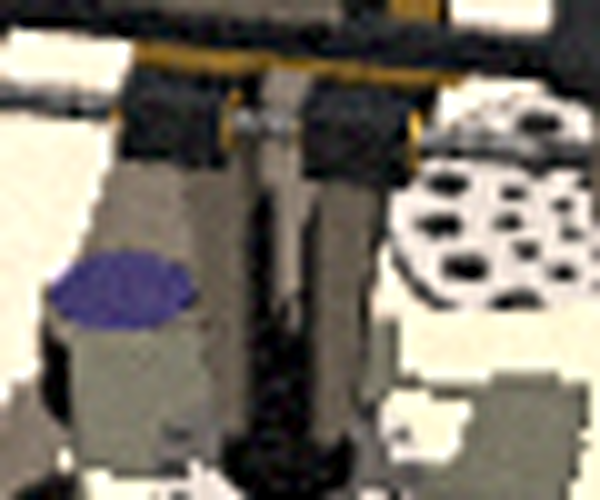

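The wing is now gripped square at 10.0 mm, between the two fingers in the picture, with little side force. Starting the first part turn.

```bash
cat >> h.py <<'E'
def turn(total,step=.2,lim=.6):
    q0=np.array(env.sense()['joint_pos']); done=0
    while done<total-1e-6:
        done=min(total,done+step); q=q0.copy(); q[5]+=done; env.movej(list(q)); s=env.sense()
        print('%.2f q6 %.3f'%(done,s['joint_pos'][5]),'M %.3f'%s['ft_torque'][2],'F',s['contact_force'],'w %.1f'%(s['gripper_width']*92))
        if abs(s['ft_torque'][2])>lim: break
    return done
E
python3 - <<'E'
from h import *
env.set_gripper(0,grasp_force=45); env.sleep(.3); info('grip')
turn(2.0,.25,.45)
info()
E
```

```text
grip t 71.0 w 9.7 F [ 0.3927  2.8603 -1.2531] M [ 0.6797 -0.2072  0.0623] p [ 0.6925 -0.0413  0.3705] q6 -1.53
0.25 q6 -1.278 M -0.089 F [ 1.3774  4.1208 -0.3981] w 9.8
0.50 q6 -1.031 M -0.097 F [ 2.2089  5.0843 -1.8498] w 9.9
0.75 q6 -0.781 M -0.069 F [ 2.7021  5.0138 -2.2142] w 9.7
1.00 q6 -0.531 M -0.062 F [ 3.3113  4.2583 -1.759 ] w 9.6
1.25 q6 -0.281 M -0.045 F [ 4.1857  5.9077 -2.641 ] w 9.6
1.50 q6 -0.031 M -0.128 F [ 5.2087  5.2119 -2.6182] w 9.6
1.75 q6 0.219 M -0.059 F [ 5.4445  4.384  -2.9016] w 9.2
2.00 q6 0.469 M -0.026 F [ 7.128   3.0985 -3.8117] w 9.5
 t 73.8 w 9.5 F [ 7.128   3.0985 -3.8117] M [ 0.7001 -1.0677 -0.0263] p [ 0.6931 -0.0411  0.3705] q6 0.47
```

```bash
python3 - <<'E'
from h import *
K=[.6938,-.0405]
env.set_gripper(.5); env.move_straight([.6931,-.0411,.235+TIP],velocity=.1)
q=list(env.sense()['joint_pos']); q[5]-=np.pi; env.movej(q)
env.move_straight([*K,.1995+G],velocity=.1); info('at')
env.set_gripper(0,grasp_force=45); env.sleep(.3); info('grip')
turn(1.8,.2,.45); info()
E
```

```text
at t 78.5 w 45.9 F [-0.0031 -0.5189  0.8748] M [0.0048 0.0356 0.0293] p [ 0.6939 -0.0405  0.3709] q6 -2.67
grip t 79.4 w 10.0 F [ 1.9865 -1.7999 -0.4144] M [-0.1489 -0.3386  0.0354] p [ 0.6939 -0.0406  0.3707] q6 -2.67
0.20 q6 -2.469 M -0.061 F [ 2.3134 -0.9113 -1.5007] w 9.9
0.40 q6 -2.271 M -0.039 F [ 3.3423 -2.6043 -1.7193] w 9.3
0.60 q6 -2.072 M -0.133 F [ 4.8423 -3.3113 -1.8241] w 9.7
0.80 q6 -1.872 M -0.060 F [ 3.571  -4.7295 -2.0923] w 10.0
1.00 q6 -1.672 M -0.036 F [ 2.973  -3.6821 -2.9904] w 9.7
1.20 q6 -1.472 M -0.035 F [ 4.0395 -6.1246 -1.5573] w 9.6
1.40 q6 -1.272 M -0.027 F [ 4.2813 -5.5987 -2.233 ] w 9.7
1.60 q6 -1.072 M 0.027 F [ 2.3733 -5.8366 -1.2888] w 9.8
1.80 q6 -0.872 M -0.078 F [ 2.2022 -5.4389 -0.2535] w 9.7
 t 82.2 w 9.7 F [ 2.2022 -5.4389 -0.2535] M [-1.1099 -0.4706 -0.0779] p [ 0.6939 -0.0417  0.3707] q6 -0.87
```

Torque reads low, so I'll release, move clear and confirm in a picture that the key has turned.

```bash
python3 - <<'E'
from h import *
env.set_gripper(.5); env.move_straight([.6939,-.0417,.24+TIP],velocity=.1); 
env.move_ptp([.45,-.12,.43],quat(np.pi/4))
T=env.capture('top');S=env.capture('scene');info()
crop(T,305,130,345,165,14,'k1',2.2); crop(S,290,200,330,240,14,'k2',1.5)
a=cv2.imread('pics/k1.png');b=cv2.imread('pics/k2.png');cv2.imwrite('pics/kb.png',cv2.resize(np.hstack([a,b[:490]]),(800,350)))
E
```

```text
t 84.7 w 45.7 F [ 1.1066 -0.4648 -0.0663] M [ 0.0302  0.0568 -0.0059] p [ 0.4509 -0.12    0.4302] q6 -1.31
```

View pics/kb.png

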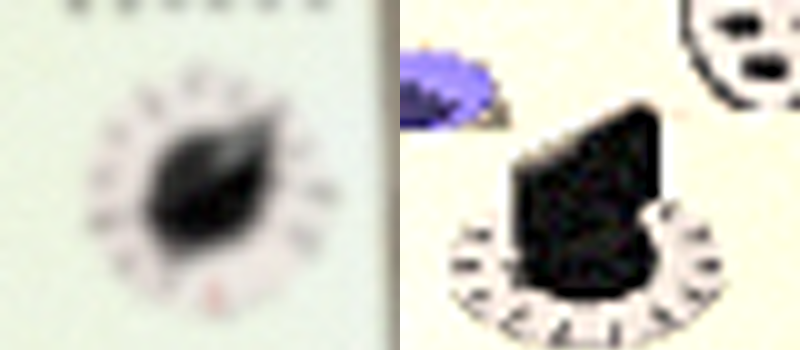

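The key has turned: its line now points up and to the right at (260,130), about 3.9 rad past the red mark, so roughly 1.3 rad remains. Regripping for the last part turn up to the stop.

```bash
python3 - <<'E'
from h import *
K=[.6938,-.0412]
env.move_ptp([*K,.245+TIP],quat(np.radians(-47+90))); env.move_straight([*K,.1995+G],velocity=.1)
env.set_gripper(0,grasp_force=10); env.sleep(.3); info('g10')
env.set_gripper(0,grasp_force=50); env.sleep(.3); info('g50')
turn(2.0,.1,.5); info()
E
```

```text
g10 t 87.5 w 9.8 F [-3.2527 -2.754   3.4284] M [-0.6081  0.6576  0.142 ] p [ 0.6937 -0.0415  0.3707] q6 -0.98
g50 t 88.0 w 9.8 F [-4.4291 -4.0988  3.2759] M [-0.7443  0.6793  0.1199] p [ 0.6937 -0.0415  0.3707] q6 -0.98
0.10 q6 -0.885 M -0.024 F [-2.6775 -3.3909  1.8216] w 9.4
0.20 q6 -0.787 M 0.006 F [-3.3898 -2.6736  2.2311] w 9.5
0.30 q6 -0.688 M -0.028 F [-3.9675 -2.8899  3.2551] w 9.5
0.40 q6 -0.589 M 0.032 F [-3.7764 -3.2764  2.848 ] w 9.7
0.50 q6 -0.489 M -0.042 F [-3.6558 -3.2158  2.5971] w 9.5
0.60 q6 -0.389 M -0.058 F [-4.2369 -2.1266  2.7231] w 9.7
0.70 q6 -0.289 M 0.003 F [-5.067  -3.689   2.9161] w 9.8
0.80 q6 -0.189 M -0.038 F [-4.3284 -3.1676  3.4002] w 9.8
0.90 q6 -0.089 M -0.046 F [-4.8222 -3.1563  2.8136] w 9.6
1.00 q6 0.011 M -0.007 F [-4.3844 -2.9004  3.1376] w 9.8
1.10 q6 0.111 M 0.023 F [-5.2758 -1.9216  4.0858] w 9.5
1.20 q6 0.211 M -0.049 F [-5.0112 -3.4373  3.1268] w 9.4
1.30 q6 0.309 M 1.103 F [-5.5432 -3.2862  3.3313] w 10.7
 t 91.2 w 10.7 F [-5.5432 -3.2862  3.3313] M [-0.6446  0.9847  1.1027] p [ 0.6935 -0.0414  0.3706] q6 0.31
```

Torque jumped from about 0 to 1.1 N m at 1.2-1.3 rad, which is the stop. Releasing and making the final checks.

```bash
python3 - <<'E'
from h import *
env.set_gripper(.5); env.sleep(.2); p=env.sense()['eef_pos']; env.move_straight([p[0],p[1],.24+TIP],velocity=.1); 
env.move_ptp([.36,.25,.45],quat(np.pi/4))
T=env.capture('top');S=env.capture('scene');info()
crop(T,305,130,345,165,14,'k1',2.2); crop(S,290,200,330,240,14,'k2',1.5)
a=cv2.imread('pics/k1.png');b=cv2.imread('pics/k2.png');cv2.imwrite('pics/kc.png',cv2.resize(np.hstack([a,b[:490]]),(800,350)))
crop(T,60,70,560,370,1.6,'fT',1.7);crop(S,0,0,640,400,1.25,'fS',1.1)
E
```

```text
t 94.6 w 45.8 F [-0.1378  0.3404 -0.5527] M [-0.0502  0.011  -0.033 ] p [0.3608 0.2497 0.4501] q6 -0.46
```

View pics/kc.png

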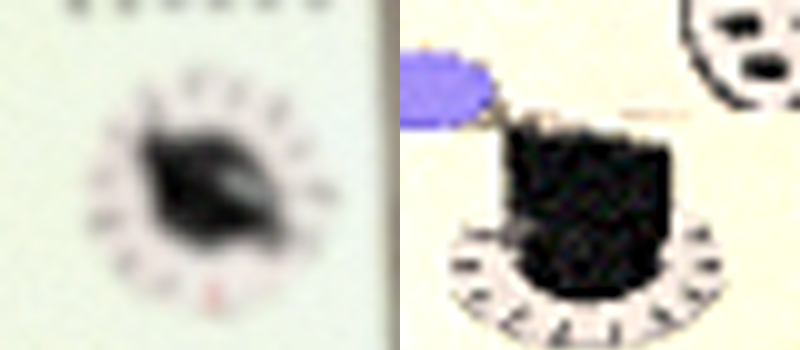

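View pics/fT.png

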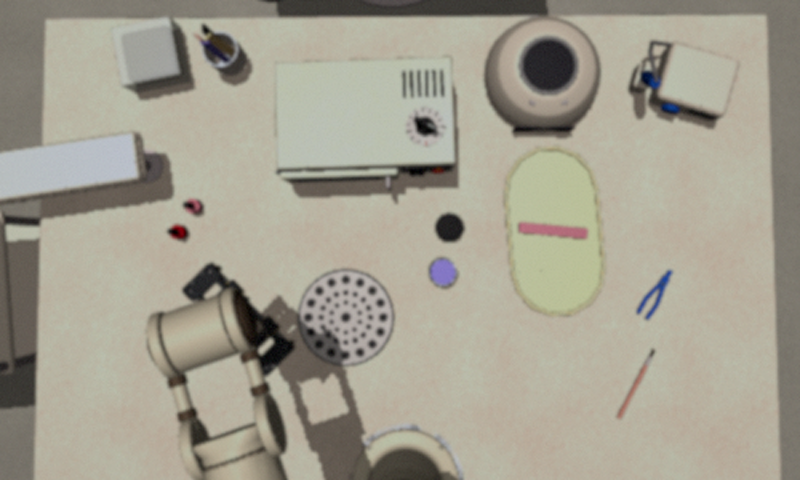

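View pics/fS.png

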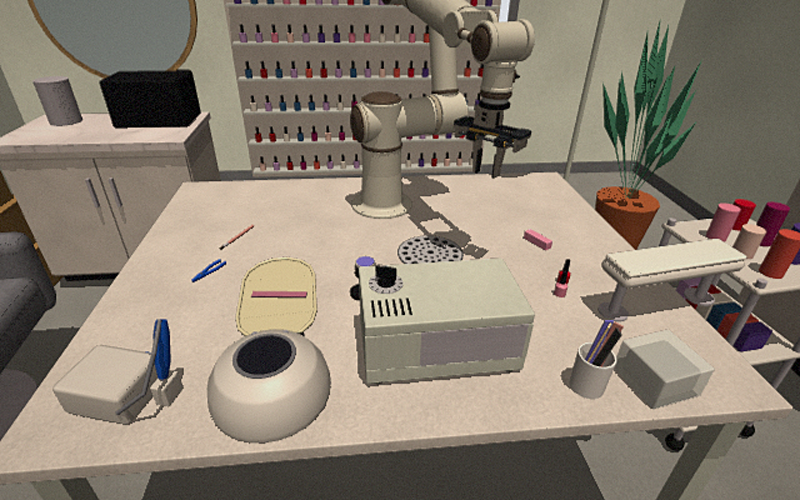

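```bash
python3 -c "
from plant import env
env.close_job(); print(env.sense()['t'])"
```

```text
the job is handed in; nothing more can be done
the job is handed in; nothing more can be done
```

The job is done and handed in at about 95 s. All four metal implements (pusher, tweezers, nippers, scissors) went into the pan side by side. I then pushed the pan in, shut the door and wound the timer to its stop. The emery board stayed on the oval tray.

What the last checks showed:
- **Pan:** it met its end stop within 2 mm of where it should, and the top view showed nothing left outside.
- **Door:** the catch resisted with 6 N and then let go. The door met its seat and was still flush after I backed off.
- **Timer:** I wound it in three part turns. Torque jumped to 1.1 N m at the stop, and the key's line then read about 5.3 rad from the red mark by eye (5.2 is fully wound).
- **Other things on the table:** they look unmoved in the final pictures.

Things that went differently or could not be fully checked:
- **Tweezers:** they were knocked about 15 mm inside the pan after I placed them. The top view put them flat, just inside the front wall and touching nothing, so I left them there. I did not check them again once the pan was in.
- **Key:** my first grip caught the collar instead of the wing, so I raised the grip 6 mm. The torque readings while turning were below the stated 0.1 to 0.16 N m, so I relied on pictures to confirm the key had turned.

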